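# Feed a fish pack through the inspection tunnel with the push stick

## Robot

A 7-joint arm with a two-finger parallel gripper is mounted at the origin on the work surface. World frame = base frame: x ahead of the robot, y to its left, z up, the work surface at z = 0. Lengths are in m, angles in rad, forces in N, time in s.
With the tool pointing down it reaches from about 0.425 to 0.925 m from the base axis. Payload 6.8 kg.
Tool frame: the origin (TCP) lies between the finger pads; the fingertips stand 17 mm ahead of it and the grasp point (between the pads) lies 2 mm behind it; z points along the fingers, y is the direction in which the jaws open and shut (so a half turn about z gives the same grasp; the last joint's range is limited). The gripper opens to 88 mm and grips with 3 to 60 N. Pads are 20 mm wide; open, the fingers measure 115 mm over their backs; the gripper's body (75 mm by 178 mm) begins 61 mm behind the grasp point.
Start: joints at [-1.414, 0.477, 0.022, 1.555, -0.011, 1.109, -0.083], TCP at [0.177, 0.651, 0.215] pointing down, gripper open.
Joint ranges: [-2.96, 2.96], [-0.34, 2.1], [-1.41, 1.46], [0.24, 2.44], [-1.37, 4.51], [0.17, 1.92], [-2.96, 2.96]. Speed limits (rad/s): [2.39, 2.39, 3.14, 3.14, 3.14, 3.14, 3.14].

## Interface

Orientations are given as a 3x3 rotation matrix whose columns are the frame's x, y, z axes.
In Python, from plant import ctrl gives the robot as it stands.
- The arm moves only by the tool play_rows, never from a script. Its arguments are lists of equal length, an entry for each row: "linear": the shift along the tool's x, y, z in mm, a list of three; "turn": the turn, a rotation vector about the tool's x, y, z in degrees, a list of three; "fingers": the closure, from 0 (fully open) to 1 (shut). In form: {"linear": [[tx, ty, tz], ...], "turn": [[wx, wy, wz], ...], "fingers": [fingers, ...]}. A call has 1 to 12 rows; each row is the pose to reach, as a shift and turn from the pose measured when the call began, along the tool's axes at that moment; what a row does not reach only later rows make up. A row lasts 1/10 s, in which the tool goes at most 50 mm and 8.59 degrees, less where a joint would pass 70% of its speed; a pose out of reach is approached as far as the arm can. A call with a gripper value outside its range is refused whole. The fingers move at their own pace and stop on an object; "force" is the grip in N (left out, the last holds). Time passes only in rows, so rows that repeat a pose let the fingers close. It gives the time, the measured TCP pose, the force and the opening at its end, in the units of the state.
- ctrl.get_state(): the state, without advancing time (a new reading comes with each control period).
- ctrl.grab_frame(name): name is "side" or "top"; returns a dict with "color" (480x640x3 uint8, red, green, blue), "z_map" (480x640 float32, m along the optical axis (not along the pixel's ray), 0 where there is no reading), "fx", "fy", "cx", "cy" (pixels), "k1" (the pictures are not rectified: a ray, as slopes to the right and down, at radius r is drawn at 1 + k1 r^2 times it, then the intrinsics apply), "world_to_cam" (4x4, takes a point from world to camera coordinates). Camera axes: x right, y down, z forward; pixel columns grow to the right and rows downward; lengths in m; the calibration is good to about 2 mm. A picture is of the moment at which its call begins.
- ctrl.finish_job(): hands the job in, once; it reports no verdict.
The state is a dict: "clock": time; "joint_pos": joint angles; "joint_velocities": joint speeds; "tau": joint torques, N m; "position": TCP position; "orientation": TCP orientation; "force": force on the tool from outside, world axes, zero at the start; "moment": the same for the moment, N m; "gripper_width": finger opening in m.
Only numpy, scipy, OpenCV 4.12 (cv2) and the standard library are available. Lean on these libraries where they do the work, as an engineer would, in place of code of your own. Each camera call takes 0.05 s, during which the arm holds its last target.

## Task

Use the blue push stick to push the salmon pack waiting on the infeed through the low opening of the inspection tunnel, until the whole pack has come out on the far side and lies flat on the outfeed. Keep the gripper and arm off the pack. Then draw the stick out again and put it back down on the steel table top, standing flat on its underside and clear of the tunnel unit, and let it go.

Things in the scene. Friction and masses are not known exactly. Their poses are not given: they have to be found in the camera images.
- tunnel: White bench tunnel, fixed. Origin: on the table under its middle; z up, packs go along +y. White deck 60 mm above the table, y -260 (infeed, robot's right) to +260 (outfeed; 24 mm high end stop at y 248). Rails: 14 mm high, inner faces x +-57 mm, over y +-250. Tunnel block: y +-50, x +-95, top 202 mm above the table; yellow-edged opening 115 mm wide, 48 mm high above the deck.
- pack_center (a point): Centre, half-way up, of the salmon pack to be fed: rigid black tray with orange top, 80 mm wide (x), 110 long (y, roughly along the tunnel's y), 32 high, about 0.3 kg. Starts on the infeed deck between the rails, before the opening; slides under a push of a few newtons. Packs elsewhere on the table are not part of the job.
- stick_grip (a point): Middle of the upright grip block of the loose blue push stick (0.22 kg, rigid), 50 mm above its flat underside. x points along the stick to the nose, z up. Block 70 mm long (x), 26 thick (y), 16 to 80 mm above the underside: grasp across the 26 mm from above. Shaft 26 wide, 16 high, from x -55 to the nose. Starts standing on the table at the robot's right, beside a like-sized red brush.
- stick_nose (a point): Middle of the flat front face of the push stick's T-shaped nose, 225 mm ahead (x) of the grip point, 37 mm below it, 13 mm above the underside. Nose 64 mm wide (y), 18 long, 26 high; it pushes the pack's back end. Nose and shaft fit through the opening; grip and gripper stay in front of it. Axes as the grip's.
Mind the look-alikes: they are no part of the job. Leave any green or yellow look-alike of the part that bears pack_center alone.

How it is judged:
By the outcome, as a careful person would: the job done as asked, in the order asked, and still so for the second after the job is handed in, with the robot touching nothing.
It also fails if it takes over 62 s, if anything falls off the work surface, if the arm or the gripper's body presses on something with over 40 N, if the wrist force passes 120 N, or if a joint passes its speed limit or range.

## Working session

There is one attempt and no reset: what is moved stays moved. The work goes in short steps, Python scripts to look and compute and a tool call to move; the robot and the scene stay as the last step left them, time stands still between calls to the robot, and variables do not carry over. Pictures are saved under pics/ and viewed, and the job is handed in when it is done.

Besides the shell and the picture viewer there is one more tool, called as name(argument=value, ...) on one line, values as JSON. play_rows: Moves the arm, as the interface text tells. Its arguments: {"type":"object","properties":{"linear":{"type":"array","items":{"type":"array","items":{"type":"number"}}},"turn":{"type":"array","items":{"type":"array","items":{"type":"number"}}},"fingers":{"type":"array","items":{"type":"number"}},"force":{"type":"number"}},"required":["linear","turn","fingers"]}

```bash
mkdir -p pics; ls; cat > h.py <<'E'
import numpy as np,cv2
from plant import ctrl
def grab(n,save=None):
    f=ctrl.grab_frame(n)
    if save: cv2.imwrite('pics/'+save,f['color'][:,:,::-1])
    return f
def K(f): return np.array([[f['fx'],0,f['cx']],[0,f['fy'],f['cy']],[0,0,1]],float), np.array([f['k1'],0,0,0,0],float)
def ray(f,px):
    k,d=K(f); u=cv2.undistortPoints(np.array(px,float).reshape(-1,1,2),k,d).reshape(-1,2)
    T=np.array(f['world_to_cam']);R=T[:3,:3]
    D=np.c_[u,np.ones(len(u))]@R; C=-R.T@T[:3,3]
    return C,D
def onplane(f,px,z):
    C,D=ray(f,px); return C+D*((z-C[2])/D[:,2])[:,None]
def cloud(f):
    h,w=f['z_map'].shape; vv,uu=np.mgrid[:h,:w]
    C,D=ray(f,np.c_[uu.ravel(),vv.ravel()])
    return (C+D*f['z_map'].reshape(-1,1)).reshape(h,w,3)
def proj(f,P):
    k,d=K(f);T=np.array(f['world_to_cam']); return cv2.projectPoints(np.array(P,float).reshape(-1,1,3),cv2.Rodrigues(T[:3,:3])[0],T[:3,3],k,d)[0].reshape(-1,2)
E
python3 - <<'E'
from h import *
for n in('top','side'):
    f=grab(n,n+'0.png'); T=np.array(f['world_to_cam']);print(n,f['fx'],f['k1'],-T[:3,:3].T@T[:3,3]); 
    np.savez('/tmp/%s0.npz'%n,**{k:np.array(v) for k,v in f.items()})
s=ctrl.get_state();print(s['clock'],s['position'],s['orientation'],s['gripper_width'])
E
```

```text
pics
top 606.5367070147515 0.003323831826549275 [ 0.43475549 -0.13559986  1.12255266]
side 470.99140019055125 -0.018311651928145253 [-0.01718513 -0.68283786  0.64341403]
0.1 [0.17655474 0.6509458  0.21420369] [[-9.65139088e-01  2.61737401e-01 -2.72096210e-04]
 [ 2.61737497e-01  9.65137789e-01 -1.59108221e-03]
 [-1.53835387e-04 -1.60683341e-03 -9.99998697e-01]] 0.08789778649589107
```

View pics/top0.png

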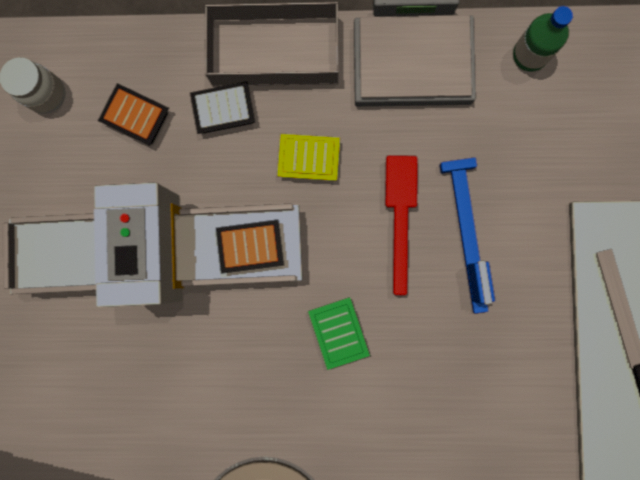

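View pics/side0.png

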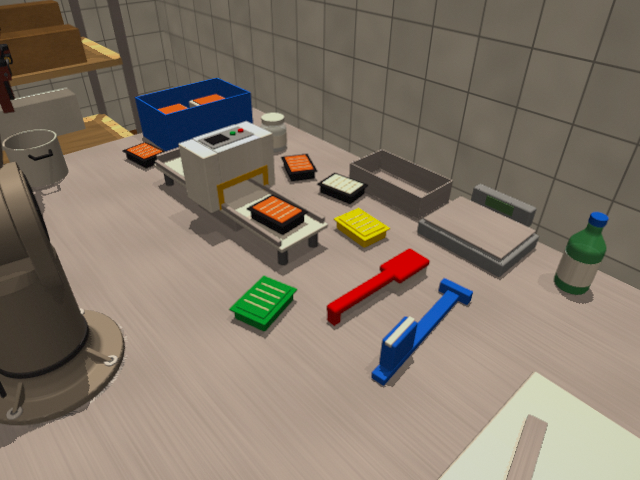

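The top view has x pointing up and y pointing left.

- **Stick:** the candidates are the blue stick (465,235) and the red brush (400,225). I choose the blue one.
- **Pack:** the candidates are orange on the infeed (250,247), orange on the table (134,114), white (222,107), yellow (309,157) and green (340,333). I choose (250,247).

Next I'll measure these and check a close crop.

```bash
cat > m.py <<'E'
from h import *
def load(n): 
    z=np.load('/tmp/%s0.npz'%n); return {k:z[k] for k in z.files}
def rect(xy):
    r=cv2.minAreaRect(np.float32(xy*1000)); return np.round(r[0],1),np.round(r[1],1),round(r[2],2),np.round(cv2.boxPoints(r)).tolist()
def stick(f):
    c=cv2.cvtColor(f['color'],cv2.COLOR_RGB2HSV); P=cloud(f)
    m=(cv2.inRange(c,(105,150,40),(125,255,255))>0)
    m[:120]=0; m[:, :300]=0
    return m,P
E
python3 - <<'E'
from m import *
f=load('top');m,P=stick(f)
v,u=np.nonzero(m);print(u.min(),u.max(),v.min(),v.max(),m.sum())
z=P[...,2]
print('z hist',np.histogram(z[m],bins=np.arange(-0.01,0.1,.005)))
# shaft/nose on their top planes
cs,_=cv2.findContours(m.astype(np.uint8),0,2);c=max(cs,key=cv2.contourArea);
# table height
print('table',np.median(z[300:450,420:560]))
# block top: points with z>.07
b=(z>.072)&(z<.09); b[:, :440]=0;b[:,:]&=np.pad(np.ones((110,70),bool),((230,140),(440,130)))
print('block top',b.sum(),rect(P[b][:,:2]))
sh=m&(z>.008)&(z<.022); print('shaft',rect(P[sh][:,:2]))
no=m&(z>.020)&(z<.03); no[185:]=0; print('nose',no.sum(),rect(P[no][:,:2]))
# deck region
d=(z>.055)&(z<.065);d[:150]=0;d[330:]=0;d[:,310:]=0;print('deck',d.sum(),rect(P[d][:,:2]))
t=(z>.19)&(z<.215);t[:150]=0;t[330:]=0;t[:,310:]=0;print('top',t.sum(),rect(P[t][:,:2]),np.median(z[t]))
p=(z>.084)&(z<.1);p[:200]=0;p[290:]=0;p[:,300:]=0;p[:,:200]=0;print('pack',p.sum(),rect(P[p][:,:2]),np.median(z[p]))
r=(z>.068)&(z<.08);r[:190]=0;r[300:]=0;r[:,310:]=0;print('rails',r.sum(),rect(P[r][:,:2]))
im=f['color'][130:330,140:520,::-1];cv2.imwrite('pics/crop.png',cv2.resize(im,None,fx=2,fy=2))
E
```

```text
441 493 158 312 2316
z hist (array([  0,   0,   1,  34, 490, 951, 165, 229,  27,  25,  27,  25,  19,
        29,  27,  23,  49, 161,  29,   0,   0]), array([-0.01 , -0.005,  0.   ,  0.005,  0.01 ,  0.015,  0.02 ,  0.025,
        0.03 ,  0.035,  0.04 ,  0.045,  0.05 ,  0.055,  0.06 ,  0.065,
        0.07 ,  0.075,  0.08 ,  0.085,  0.09 ,  0.095]))
table 0.000262821967735305
block top 659 (array([ 434.6, -387.3]), array([73.2, 27. ]), 7.37, [[397.0, -379.0], [400.0, -405.0], [473.0, -396.0], [469.0, -369.0]])
shaft (array([ 519.7, -382.5]), array([277.2,  58.2]), 11.54, [[378.0, -382.0], [390.0, -439.0], [661.0, -383.0], [650.0, -326.0]])
nose 325 (array([ 635.5, -359. ]), array([40.7, 62.4]), 6.63, [[612.0, -330.0], [619.0, -392.0], [659.0, -388.0], [652.0, -326.0]])
deck 10321 (array([495.9, 188.5]), array([161., 522.]), 1.76, [[407.0, 447.0], [423.0, -75.0], [584.0, -70.0], [568.0, 452.0]])
top 8036 (array([497.1, 189. ]), array([189.1, 104. ]), 2.15, [[401.0, 237.0], [405.0, 134.0], [594.0, 141.0], [590.0, 245.0]]) 0.19903408709080644
pack 2956 (array([498.7,  13.8]), array([ 80.2, 110.4]), 6.94, [[452.0, 64.0], [466.0, -46.0], [545.0, -36.0], [532.0, 73.0]]) 0.0911465984599441
rails 2607 (array([498. , 192.7]), array([183.6, 507.2]), 2.23, [[396.0, 443.0], [416.0, -64.0], [600.0, -57.0], [580.0, 450.0]])
```

View pics/crop.png

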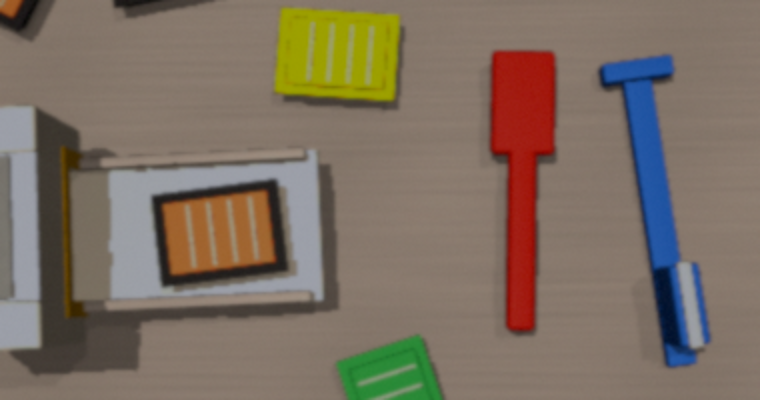

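```bash
cat > r.py <<'E'
from h import *
from scipy.spatial.transform import Rotation as Ro
def Rdown(yaw):  # yaw: world angle (deg) of tool y, tool z straight down
    a=np.radians(yaw);y=np.array([np.cos(a),np.sin(a),0]);z=np.array([0,0,-1.]);return np.c_[np.cross(y,z),y,z]
def rows(tg):
    s=ctrl.get_state();R0=np.array(s['orientation']);p0=np.array(s['position'])
    print('clk',round(s['clock'],2),'p',p0.round(4),'yaw',np.degrees(np.arctan2(R0[1,1],R0[0,1])).round(2),'F',np.round(s['force'],1),'w',round(s['gripper_width'],4),'q',np.round(s['joint_pos'],2))
    for x,y,z,w in tg:
        l=R0.T@(np.array([x,y,z])-p0)*1000; t=Ro.from_matrix(R0.T@Rdown(w)).as_rotvec(degrees=True)
        print(l.round(1).tolist(),t.round(1).tolist())
E
python3 - <<'E'
from r import *
rows([(.2,.63,.25,72),(.3,.58,.33,62),(.40,.48,.36,48),(.48,.35,.38,30),(.54,.2,.38,14),(.56,.1,.38,5)])
E
```

```text
clk 0.1 p [0.1766 0.6509 0.2142] yaw 74.83 F [-0.1  0.1  0.4] w 0.0879 q [-1.41  0.48  0.02  1.56 -0.01  1.11 -0.08]
[-28.1, -14.1, -35.8] [-0.1, 0.0, 2.8]
[-137.7, -36.3, -115.7] [-0.1, 0.0, 12.8]
[-260.4, -106.7, -145.6] [-0.1, 0.0, 26.8]
[-371.7, -211.3, -165.4] [-0.1, 0.0, 44.8]
[-468.8, -340.4, -165.2] [-0.1, 0.1, 60.8]
[-514.3, -431.6, -165.0] [-0.1, 0.1, 69.8]
```

play_rows(linear=[[-28,-14,-36],[-60,-20,-75],[-100,-28,-105],[-138,-36,-130],[-180,-60,-140],[-220,-82,-146],[-260,-107,-150],[-298,-142,-160],[-335,-176,-165],[-372,-211,-165],[-400,-254,-165],[-430,-295,-165]], turn=[[0,0,3],[0,0,6],[0,0,9],[0,0,13],[0,0,18],[0,0,22],[0,0,27],[0,0,33],[0,0,39],[0,0,45],[0,0,50],[0,0,55]], fingers=[0,0,0,0,0,0,0,0,0,0,0,0])

```text
clock: 1.3
position: [0.5126, 0.2575, 0.3794]
orientation: [[-0.336, 0.942, -0.001], [0.942, 0.336, -0.002], [-0.001, -0.001, -1.0]]
force: [0.4, 0.4, -0.4]
gripper_width: 0.0879
```

```bash
python3 - <<'E'
from r import *
rows([(.56,.1,.38,-15),(.56,-.10,.36,-40),(.5,-.28,.3,-65),(.436,-.387,.20,-82.5)])
E
```

```text
clk 1.3 p [0.5126 0.2575 0.3794] yaw 19.61 F [ 0.4  0.4 -0.4] w 0.0879 q [-0.91  0.2   0.4   1.6  -0.08  1.36 -0.15]
[-164.2, -8.2, -0.4] [-0.1, 0.1, 34.6]
[-352.6, -75.3, 20.0] [-0.0, 0.1, 59.6]
[-501.9, -192.1, 80.4] [-0.0, 0.1, 84.6]
[-581.1, -288.2, 180.6] [0.0, 0.1, 102.1]
```

play_rows(linear=[[-42,-2,0],[-84,-4,0],[-126,-6,0],[-164,-8,0],[-205,-20,4],[-245,-34,8],[-285,-48,12],[-320,-62,16],[-353,-75,20],[-385,-100,30],[-415,-125,45],[-445,-148,58]], turn=[[0,0,8],[0,0,16],[0,0,24],[0,0,31],[0,0,38],[0,0,44],[0,0,50],[0,0,55],[0,0,60],[0,0,66],[0,0,72],[0,0,77]], fingers=[0,0,0,0,0,0,0,0,0,0,0,0])

```text
clock: 2.5
position: [0.5213, -0.2129, 0.3215]
orientation: [[0.845, 0.535, -0.001], [0.535, -0.845, -0.002], [-0.002, 0.001, -1.0]]
force: [0.7, -0.9, -0.1]
gripper_width: 0.0877
```

```bash
python3 - <<'E'
from r import *
rows([(.4346,-.3873,.20,-82.5),(.4346,-.3873,.16,-82.5)])
E
```

```text
clk 2.5 p [ 0.5213 -0.2129  0.3215] yaw -57.63 F [ 0.7 -0.9 -0.1] w 0.0877 q [-0.4   0.26  0.84  1.73 -0.2   1.24 -0.52]
[-166.4, 100.8, 121.9] [0.1, 0.1, 24.9]
[-166.3, 100.8, 161.9] [0.1, 0.1, 24.9]
```

play_rows(linear=[[-28,17,20],[-56,34,41],[-84,50,61],[-112,67,82],[-140,84,102],[-166,101,122],[-166,101,122],[-166,101,122]], turn=[[0,0,4],[0,0,8],[0,0,13],[0,0,17],[0,0,21],[0,0,25],[0,0,25],[0,0,25]], fingers=[0,0,0,0,0,0,0,0])

```text
clock: 3.3
position: [0.4344, -0.3874, 0.1993]
orientation: [[0.992, 0.127, -0.003], [0.127, -0.992, -0.001], [-0.003, 0.001, -1.0]]
force: [1.1, -0.5, 1.2]
gripper_width: 0.0881
```

```bash
python3 - <<'E'
from r import *
f=grab('top','top1.png');g=grab('side','side1.png')
P=cloud(g)
c=cv2.cvtColor(g['color'],cv2.COLOR_RGB2HSV);z=P[...,2]
b=(z>.076)&(z<.085)&(P[...,0]>.35)&(P[...,0]<.52)&(P[...,1]<-.3)&(P[...,1]>-.45)
print(b.sum(),cv2.minAreaRect(np.float32(P[b][:,:2]*1000)))
print(proj(f,[[.4346,-.3873,.08]]),proj(g,[[.4346,-.3873,.08]]))
rows([(.4346,-.3873,.052,-82.5)])
E
```

```text
548 ((435.17193603515625, -386.685302734375), (75.17288970947266, 25.994525909423828), 6.524580001831055)
[[485.26214146 281.60722284]] [[399.81116387 330.48253333]]
clk 3.4 p [ 0.4361 -0.3864  0.2002] yaw -82.51 F [0.8 1.1 0.1] w 0.088 q [-0.04  0.46  0.89  1.84 -0.41  1.04 -0.43]
[-1.4, 0.5, 148.2] [0.1, 0.0, -0.0]
```

View pics/side1.png

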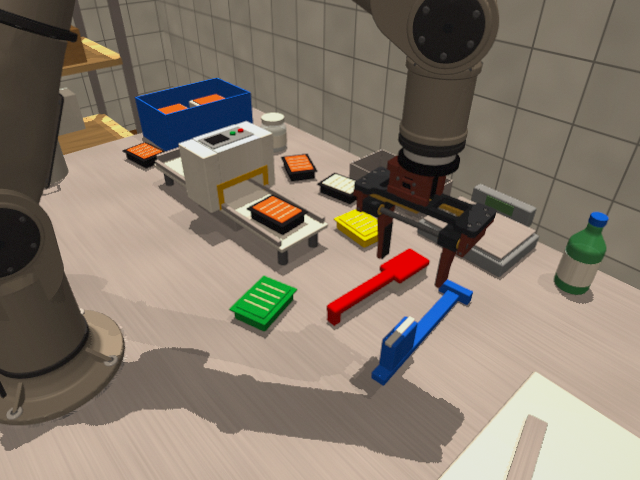

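The side view shows the gripper (430,200) above the blue block (398,345). Both cameras agree on the grip at (0.435, -0.387), so I'm descending.

play_rows(linear=[[-1,0,25],[-1,0,50],[-1,0,75],[-1,0,95],[-1,0,115],[-1,0,130],[-1,0,140],[-1,0,147],[-1,0,147]], turn=[[0,0,0],[0,0,0],[0,0,0],[0,0,0],[0,0,0],[0,0,0],[0,0,0],[0,0,0],[0,0,0]], fingers=[0,0,0,0,0,0,0,0,0])

```text
clock: 4.3
position: [0.4351, -0.3864, 0.0528]
orientation: [[0.991, 0.131, -0.001], [0.131, -0.991, -0.001], [-0.001, 0.001, -1.0]]
force: [1.2, -0.3, 0.5]
gripper_width: 0.0879
```

play_rows(linear=[[0,0,0],[0,0,0],[0,0,0],[0,0,0],[0,0,0],[0,0,0],[0,0,0],[0,0,0],[0,0,0],[0,0,0],[0,0,0],[0,0,0]], turn=[[0,0,0],[0,0,0],[0,0,0],[0,0,0],[0,0,0],[0,0,0],[0,0,0],[0,0,0],[0,0,0],[0,0,0],[0,0,0],[0,0,0]], fingers=[1,1,1,1,1,1,1,1,1,1,1,1], force=60)

```text
clock: 5.5
position: [0.4351, -0.3864, 0.0528]
orientation: [[0.991, 0.131, -0.001], [0.131, -0.991, -0.001], [-0.001, 0.001, -1.0]]
force: [-0.2, -1.2, -0.6]
gripper_width: 0.0256
```

play_rows(linear=[[0,0,-10],[0,0,-25],[0,0,-45],[0,0,-65],[0,0,-85],[0,0,-105],[0,0,-120],[0,0,-120],[0,0,-120]], turn=[[0,0,0],[0,0,0],[0,0,0],[0,0,0],[0,0,0],[0,0,0],[0,0,0],[0,0,0],[0,0,0]], fingers=[1,1,1,1,1,1,1,1,1])

```text
clock: 6.4
position: [0.4352, -0.386, 0.1728]
orientation: [[0.991, 0.131, -0.001], [0.131, -0.991, -0.001], [-0.001, 0.001, -1.0]]
force: [-0.5, 0.6, -3.1]
gripper_width: 0.0253
```

```bash
python3 - <<'E'
from r import *
f=grab('top','top2.png');g=grab('side','side2.png')
rows([])
E
```

```text
clk 6.5 p [ 0.4348 -0.3856  0.1719] yaw -82.46 F [-1.1 -0.  -2. ] w 0.0256 q [-0.02  0.49  0.87  1.87 -0.45  0.99 -0.4 ]
```

View pics/side2.png

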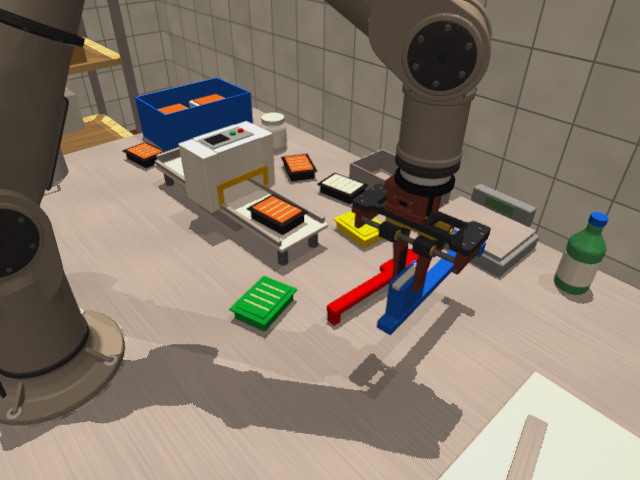

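View pics/top2.png

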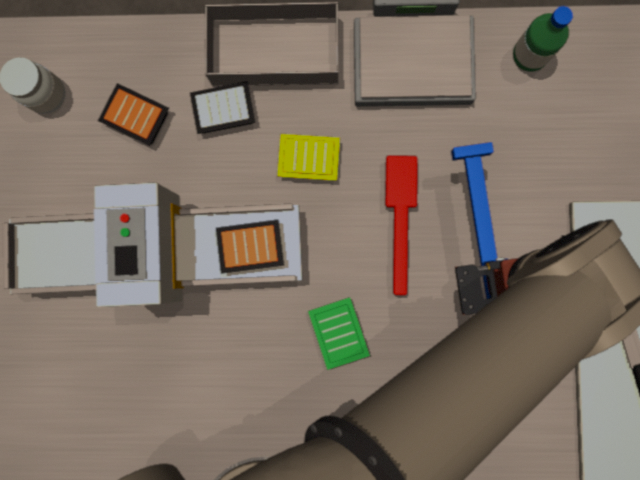

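The side view shows the stick lifted and level (390,300). The top view shows the nose at (473,151). Next I'll check its tilt and heading and refine the tunnel axis.

```bash
python3 - <<'E'
from m import *
f=load('top');P=cloud(f);z=P[...,2];t=np.radians(2.0);ex=np.array([np.cos(t),np.sin(t)]);ey=np.array([-ex[1],ex[0]]);O=np.array([.497,.189])
L=np.stack([(P[...,:2]-O)@ex,(P[...,:2]-O)@ey],-1)
for sg in(-1,1):
  m=(z>.069)&(z<.079)&(abs(sg*L[...,0]-.06)<.012)&(abs(L[...,1])<.25)&(abs(L[...,1])>.08)
  q=L[m];print(sg,m.sum(),np.polyfit(q[:,1],q[:,0],1),q.min(0),q.max(0))
m=(z>.19)&(z<.21);q=L[m&(abs(L[...,0])<.11)&(abs(L[...,1])<.07)];print('top',q.min(0),q.max(0))
m=(z>.055)&(z<.066)&(abs(L[...,0])<.045);q=L[m&(abs(L[...,1])<.28)];print('deck',q.min(0),q.max(0))
# stick now
f=grab('top');P=cloud(f);z=P[...,2]
c=cv2.cvtColor(f['color'],cv2.COLOR_RGB2HSV);m=cv2.inRange(c,(105,150,40),(125,255,255))>0;m[:130]=0;m[270:]=0;m[:,:440]=0;m[:,500:]=0
n=m.copy();n[158:]=0;print('nose z',np.median(z[n]),rect(P[n][:,:2]))
s=m.copy();s[:170]=0;s[250:]=0;q=P[s&(z>.11)];print('shaft z',np.polyfit(q[:,0],q[:,2],1),np.median(q[:,2]),'heading',np.degrees(np.arctan(np.polyfit(q[:,0],q[:,1],1)[0])))
E
```

```text
-1 1058 [-0.00236619 -0.06234568] [-0.06836859 -0.24995662] [-0.04815751  0.24930825]
1 1063 [-0.00486812  0.06188174] [ 0.04862936 -0.24969792] [0.06832461 0.24999479]
top [-0.09450844 -0.05222465] [0.09460693 0.05204989]
deck [-0.04498789 -0.2608501 ] [0.04499568 0.25126738]
nose z 0.14410960649776683 (array([ 558.9, -250.7]), array([ 43.7, 335.8]), 39.74, [[435.0, -136.0], [649.0, -394.0], [683.0, -366.0], [468.0, -108.0]])
shaft z [-0.29914951  0.30321924] 0.1347867110572163 heading 3.182769008261504
```

```bash
cat >> r.py <<'E'
th=np.radians(2.2);EX=np.array([np.cos(th),np.sin(th)]);EY=np.array([-EX[1],EX[0]]);O=np.array([.497,.189])
def tw(lx,ly): return O+EX*lx+EY*ly
def loc(p): return np.array([(np.array(p)[:2]-O)@EX,(np.array(p)[:2]-O)@EY])
E
python3 - <<'E'
from r import *
x,y=tw(0,-.505)
rows([(x,y,.2,2.2)])
E
```

```text
clk 6.55 p [ 0.4347 -0.3857  0.1718] yaw -82.47 F [ 0.5  0.5 -1.8] w 0.0255 q [-0.02  0.49  0.87  1.87 -0.45  0.99 -0.4 ]
[90.1, -58.8, -28.4] [-0.1, 0.1, -84.7]
```

play_rows(linear=[[8,-5,-5],[15,-10,-10],[23,-15,-15],[30,-20,-20],[38,-25,-25],[45,-30,-28],[53,-35,-28],[60,-40,-28],[68,-45,-28],[76,-50,-28],[83,-55,-28],[90,-59,-28]], turn=[[0,0,-5],[0,0,-12],[0,0,-19],[0,0,-26],[0,0,-33],[0,0,-40],[0,0,-47],[0,0,-54],[0,0,-61],[0,0,-68],[0,0,-75],[0,0,-80]], fingers=[1,1,1,1,1,1,1,1,1,1,1,1])

```text
clock: 7.75
position: [0.516, -0.315, 0.1986]
orientation: [[0.039, 0.999, -0.004], [0.999, -0.039, 0.001], [0.001, -0.004, -1.0]]
force: [0.2, -0.7, -2.8]
gripper_width: 0.0257
```

```bash
python3 - <<'E'
from r import *
x,y=tw(0,-.505)
rows([(x,y,.2,2.2),(x,y,.117,2.2)])
E
```

```text
clk 7.75 p [ 0.516  -0.315   0.1986] yaw -2.21 F [ 0.2 -0.7 -2.8] w 0.0257 q [ 0.05  0.41  0.52  1.77 -0.23  1.02  0.62]
[-0.6, 0.4, -1.4] [-0.2, -0.1, -4.4]
[-0.7, 0.7, 81.6] [-0.2, -0.1, -4.4]
```

play_rows(linear=[[-1,1,10],[-1,1,25],[-1,1,40],[-1,1,55],[-1,1,68],[-1,1,77],[-1,1,82],[-1,1,82]], turn=[[0,0,-4.4],[0,0,-4.4],[0,0,-4.4],[0,0,-4.4],[0,0,-4.4],[0,0,-4.4],[0,0,-4.4],[0,0,-4.4]], fingers=[1,1,1,1,1,1,1,1])

```text
clock: 8.55
position: [0.5164, -0.3158, 0.1159]
orientation: [[-0.038, 0.999, -0.005], [0.999, 0.038, 0.001], [0.001, -0.005, -1.0]]
force: [0.2, 0.6, -2.1]
gripper_width: 0.0256
```

```bash
python3 - <<'E'
from r import *
from m import rect
f=grab('top','top3.png');g=grab('side','side3.png');P=cloud(f);z=P[...,2]
c=cv2.cvtColor(f['color'],cv2.COLOR_RGB2HSV);m=cv2.inRange(c,(105,150,40),(125,255,255))>0
m&=(P[...,0]>.4)&(P[...,0]<.62)&(P[...,1]<-.06)&(P[...,1]>-.3)&(z>.05)&(z<.12)
n=m&(P[...,1]>-.113)
L=(P[...,:2]-O)@np.c_[EX,EY]
print('nose',n.sum(),np.median(z[n]),L[n].min(0),L[n].max(0),L[n].mean(0))
s=m&(P[...,1]<-.12);q=L[s];print('shaft',s.sum(),np.median(z[s]),np.polyfit(q[:,1],q[:,0],1))
print(proj(f,[[*tw(0,-.28),.09]]))
rows([(*tw(0,y),.117,2.2) for y in(-.46,-.44,-.15)])
E
```

```text
nose 369 0.08922523283281869 [-0.03153675 -0.3017099 ] [ 0.02892151 -0.28205439] [-0.00180136 -0.29119322]
shaft 1377 0.0793691088206343 [ 0.00267606 -0.00064473]
[[310.45658044 239.9541973 ]]
clk 8.65 p [ 0.517  -0.3162  0.117 ] yaw 2.18 F [ 0.7  0.6 -1.9] w 0.0256 q [ 0.1   0.51  0.46  1.84 -0.29  0.87  0.74]
[45.6, -0.6, -0.0] [-0.2, -0.0, -0.0]
[65.6, -0.6, 0.0] [-0.2, -0.0, -0.0]
[355.6, -0.7, 0.2] [-0.2, -0.0, -0.0]
```

View pics/side3.png

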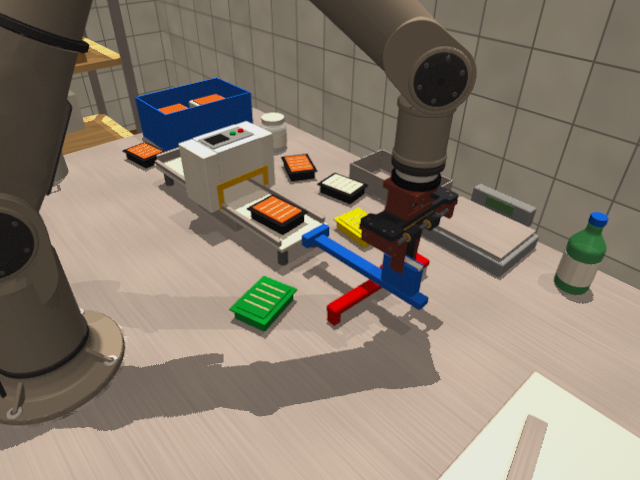

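View pics/top3.png

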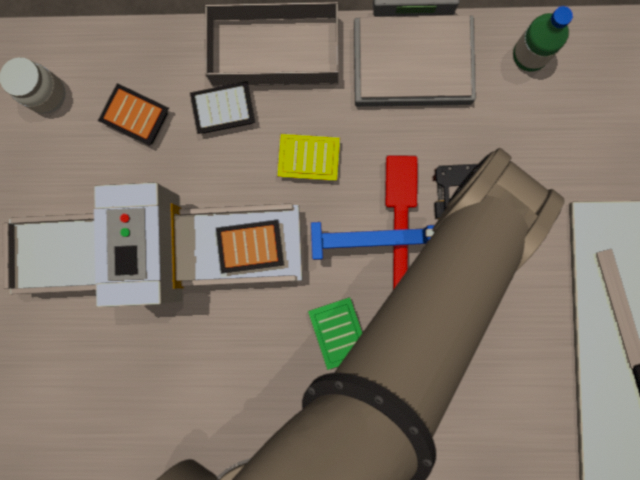

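The top view shows the nose (317,241) lined up between the rails, 3 mm above deck height, with the pack at (250,247). Starting the push.

play_rows(linear=[[10,0,0],[20,0,0],[28,0,0],[36,0,0],[44,0,0],[52,0,0],[60,0,0],[70,0,0],[80,0,0],[90,0,0],[100,0,0],[100,0,0]], turn=[[0,0,0],[0,0,0],[0,0,0],[0,0,0],[0,0,0],[0,0,0],[0,0,0],[0,0,0],[0,0,0],[0,0,0],[0,0,0],[0,0,0]], fingers=[1,1,1,1,1,1,1,1,1,1,1,1])

```text
clock: 9.85
position: [0.5133, -0.2138, 0.1168]
orientation: [[-0.04, 0.999, -0.004], [0.999, 0.04, 0.002], [0.002, -0.004, -1.0]]
force: [0.7, -0.4, -2.9]
gripper_width: 0.0257
```

```bash
python3 - <<'E'
from r import *
f=grab('top','top4.png');g=grab('side','side4.png')
rows([(*tw(0,y),.117,2.2) for y in(-.3,-.2,-.15)])
print(loc(ctrl.get_state()['position']))
a=np.hstack([f['color'][150:330,80:480],g['color'][130:310,150:550]]);cv2.imwrite('pics/c4.png',a[:,:,::-1])
E
```

```text
clk 9.95 p [ 0.5132 -0.2154  0.1169] yaw 2.23 F [ 0.8  0.5 -2.3] w 0.0255 q [-0.07  0.43  0.46  1.95 -0.26  0.82  0.57]
[104.8, -0.6, 0.1] [-0.2, -0.1, 0.0]
[204.8, -0.5, 0.2] [-0.2, -0.1, 0.0]
[254.8, -0.5, 0.3] [-0.2, -0.1, 0.0]
[ 0.0006252  -0.40476433]
```

View pics/c4.png

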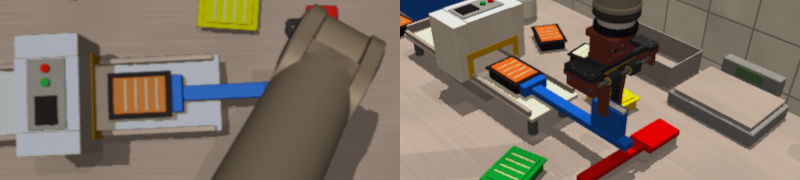

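The pack has straightened against the nose and sits just before the opening, at (140,95) in the left half of the crop. Continuing the push.

play_rows(linear=[[8,0,0],[18,0,0],[28,0,0],[38,0,0],[48,0,0],[58,0,0],[68,0,0],[78,0,0],[88,0,0],[98,0,0],[108,0,0],[118,0,0]], turn=[[0,0,0],[0,0,0],[0,0,0],[0,0,0],[0,0,0],[0,0,0],[0,0,0],[0,0,0],[0,0,0],[0,0,0],[0,0,0],[0,0,0]], fingers=[1,1,1,1,1,1,1,1,1,1,1,1])

```text
clock: 11.15
position: [0.5085, -0.0967, 0.1171]
orientation: [[-0.039, 0.999, -0.004], [0.999, 0.039, 0.001], [0.001, -0.004, -1.0]]
force: [0.2, -1.6, -1.5]
gripper_width: 0.0255
```

```bash
python3 - <<'E'
from r import *
f=grab('top','top5.png');g=grab('side','side5.png')
rows([(*tw(0,y),.117,2.2) for y in(-.2,-.15)])
print(loc(ctrl.get_state()['position']))
a=np.hstack([f['color'][150:330,0:400],g['color'][130:310,130:530]]);cv2.imwrite('pics/c5.png',a[:,:,::-1])
E
```

```text
clk 11.25 p [ 0.5085 -0.0953  0.1169] yaw 2.37 F [-0.2  0.8 -2. ] w 0.0259 q [-0.3   0.37  0.45  2.04 -0.23  0.78  0.33]
[84.5, -0.4, 0.2] [-0.2, -0.2, 0.2]
[134.5, -0.2, 0.3] [-0.2, -0.2, 0.2]
[ 0.00062614 -0.28450629]
```

View pics/c5.png

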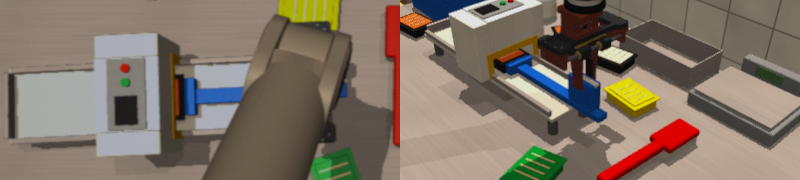

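The pack is entering the tunnel with its rear at (180,97) and the force is low. Continuing.

play_rows(linear=[[8,0,0],[18,0,0],[28,0,0],[38,0,0],[48,0,0],[58,0,0],[68,0,0],[78,0,0],[88,0,0],[98,0,0],[108,0,0],[116,0,0]], turn=[[0,0,0],[0,0,0],[0,0,0],[0,0,0],[0,0,0],[0,0,0],[0,0,0],[0,0,0],[0,0,0],[0,0,0],[0,0,0],[0,0,0]], fingers=[1,1,1,1,1,1,1,1,1,1,1,1])

```text
clock: 12.45
position: [0.5036, 0.0217, 0.1172]
orientation: [[-0.042, 0.999, -0.005], [0.999, 0.042, 0.003], [0.003, -0.004, -1.0]]
force: [-1.0, -1.8, -2.5]
gripper_width: 0.0258
```

```bash
python3 - <<'E'
from r import *
f=grab('top','top6.png');g=grab('side','side6.png')
rows([(*tw(0,y),.117,2.2) for y in(-.15,-.145)])
print(loc(ctrl.get_state()['position']))
a=np.hstack([f['color'][150:330,0:400],g['color'][130:310,130:530]]);cv2.imwrite('pics/c6.png',a[:,:,::-1])
E
```

```text
clk 12.55 p [0.5037 0.0225 0.1172] yaw 2.49 F [ 0.4 -0.2 -2.9] w 0.0254 q [-0.51  0.34  0.42  2.07 -0.2   0.77  0.08]
[16.7, -0.2, 0.2] [-0.3, -0.2, 0.3]
[21.7, -0.2, 0.3] [-0.3, -0.2, 0.3]
[ 0.00026694 -0.16666221]
```

View pics/c6.png

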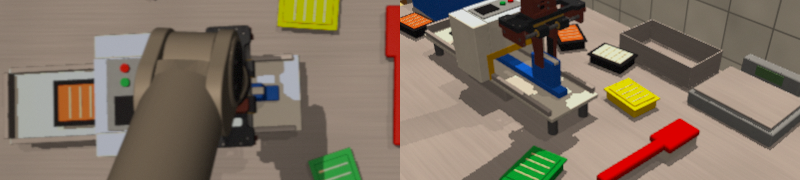

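play_rows(linear=[[5,0,0],[11,0,0],[17,0,0],[17,0,0]], turn=[[0,0,0],[0,0,0],[0,0,0],[0,0,0]], fingers=[1,1,1,1])

```text
clock: 12.95
position: [0.5029, 0.0406, 0.1172]
orientation: [[-0.044, 0.999, -0.005], [0.999, 0.045, 0.004], [0.004, -0.005, -1.0]]
force: [-0.4, -0.1, -1.6]
gripper_width: 0.0255
```

```bash
python3 - <<'E'
from r import *
f=grab('top','top7.png');P=cloud(f);z=P[...,2];L=(P[...,:2]-O)@np.c_[EX,EY]
m=(z>.08)&(z<.1)&(abs(L[...,0])<.06)&(L[...,1]>.04)&(L[...,1]<.245)
print(m.sum(),np.median(z[m]),L[m].min(0),L[m].max(0))
rows([(*tw(0,y),.117,2.2) for y in(-.2,-.3,-.4,-.5)])
E
```

```text
2398 0.09136997992279516 [-0.04127258  0.09222365] [0.03859319 0.18859923]
clk 13.0 p [0.5029 0.0403 0.1172] yaw 2.54 F [ 0.1 -0.6 -2.3] w 0.0257 q [-0.54  0.34  0.41  2.07 -0.2   0.77  0.04]
[-51.2, -0.5, -0.0] [-0.3, -0.2, 0.3]
[-151.2, -1.1, -0.4] [-0.3, -0.2, 0.3]
[-251.2, -1.7, -0.8] [-0.3, -0.2, 0.3]
[-351.2, -2.3, -1.2] [-0.3, -0.2, 0.3]
```

View pics/top7.png

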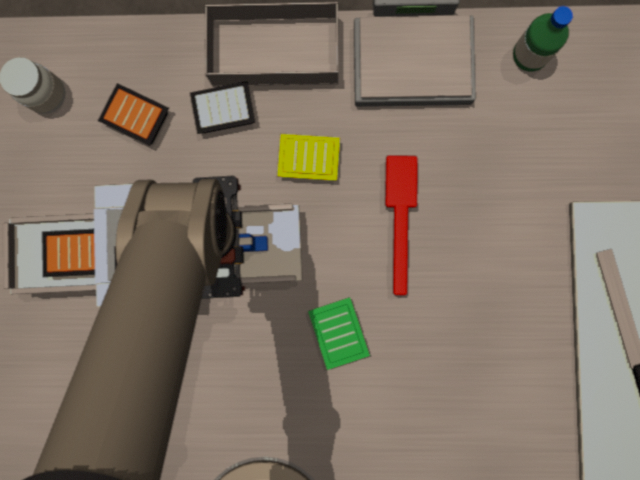

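The pack's front is at 189 mm, so its rear is at about 79 mm. That is past the block face at 50 mm, and the pack lies flat, with its top 31 mm above the deck. Now drawing the stick out.

play_rows(linear=[[-10,0,0],[-30,0,0],[-55,-1,0],[-85,-1,0],[-115,-1,0],[-145,-1,0],[-175,-1,0],[-205,-1,0],[-235,-2,-1],[-265,-2,-1],[-295,-2,-1],[-325,-2,-1]], turn=[[0,0,0],[0,0,0],[0,0,0],[0,0,0],[0,0,0],[0,0,0],[0,0,0],[0,0,0],[0,0,0],[0,0,0],[0,0,0],[0,0,0]], fingers=[1,1,1,1,1,1,1,1,1,1,1,1])

```text
clock: 14.2
position: [0.5147, -0.2865, 0.1168]
orientation: [[-0.044, 0.999, -0.005], [0.999, 0.044, 0.004], [0.004, -0.005, -1.0]]
force: [0.3, 0.4, -2.3]
gripper_width: 0.025
```

```bash
python3 - <<'E'
from r import *
print(loc(ctrl.get_state()['position']))
rows([(*tw(0,-.49),.13,2.5),(*tw(0,-.505),.2,2.2),(.435,-.386,.2,-82.5)])
E
```

```text
[-0.00056308 -0.47584109]
clk 14.2 p [ 0.5147 -0.2865  0.1168] yaw 2.5 F [ 0.3  0.4 -2.3] w 0.025 q [ 0.05  0.48  0.46  1.87 -0.28  0.85  0.7 ]
[-14.1, 0.4, -13.2] [-0.3, -0.2, -0.0]
[-28.8, 0.0, -83.3] [-0.3, -0.2, 0.3]
[-95.6, -84.3, -83.2] [-0.4, 0.0, 85.0]
```

play_rows(linear=[[-20,0,-5],[-29,0,-30],[-29,0,-60],[-36,-8,-83],[-43,-16,-83],[-50,-25,-83],[-57,-33,-83],[-64,-42,-83],[-71,-52,-83],[-78,-62,-83],[-85,-72,-83],[-90,-78,-83]], turn=[[0,0,0],[0,0,0],[0,0,0],[0,0,5],[0,0,12],[0,0,19],[0,0,27],[0,0,35],[0,0,43],[0,0,51],[0,0,59],[0,0,67]], fingers=[1,1,1,1,1,1,1,1,1,1,1,1])

```text
clock: 15.4
position: [0.4394, -0.3813, 0.1998]
orientation: [[0.906, 0.424, -0.005], [0.424, -0.906, 0.004], [-0.003, -0.006, -1.0]]
force: [0.5, 0.1, -2.0]
gripper_width: 0.0257
```

```bash
python3 - <<'E'
from r import *
rows([(.435,-.386,.2,-82.5),(.435,-.386,.056,-82.5)])
E
```

```text
clk 15.4 p [ 0.4394 -0.3813  0.1998] yaw -64.93 F [ 0.5  0.1 -2. ] w 0.0257 q [-0.    0.44  0.81  1.83 -0.37  1.03 -0.18]
[-6.0, 2.4, -0.2] [-0.3, 0.2, 17.6]
[-5.6, 3.2, 143.8] [-0.3, 0.2, 17.6]
```

play_rows(linear=[[-3,2,0],[-6,3,10],[-6,3,35],[-6,3,60],[-6,3,85],[-6,3,105],[-6,3,120],[-6,3,130],[-6,3,136],[-6,3,139],[-6,3,139]], turn=[[-0.3,0.2,8],[-0.3,0.2,16],[-0.3,0.2,17.6],[-0.3,0.2,17.6],[-0.3,0.2,17.6],[-0.3,0.2,17.6],[-0.3,0.2,17.6],[-0.3,0.2,17.6],[-0.3,0.2,17.6],[-0.3,0.2,17.6],[-0.3,0.2,17.6]], fingers=[1,1,1,1,1,1,1,1,1,1,1])

```text
clock: 16.5
position: [0.4347, -0.3862, 0.0611]
orientation: [[0.992, 0.13, 0.0], [0.13, -0.992, -0.0], [0.0, 0.0, -1.0]]
force: [-0.2, -0.2, -1.8]
gripper_width: 0.0256
```

```bash
python3 - <<'E'
from r import *
rows([])
f=grab('top','top8.png');P=cloud(f);z=P[...,2]
c=cv2.cvtColor(f['color'],cv2.COLOR_RGB2HSV);m=cv2.inRange(c,(105,150,40),(125,255,255))>0
m&=(P[...,0]>.6)&(P[...,1]<-.2)&(P[...,1]>-.5)&(z<.1)&(P[...,0]<.68);m[:130]=0
n=m&(P[...,0]>.645);s=m&(P[...,0]<.63)
print('nose z',n.sum(),np.median(z[n]),'shaft',np.median(z[s]))
g=grab('side','side8.png')
E
```

```text
clk 16.5 p [ 0.4347 -0.3862  0.0611] yaw -82.53 F [-0.2 -0.2 -1.8] w 0.0256 q [ 0.08  0.63  0.73  1.94 -0.59  0.79 -0.29]
nose z 191 0.034155570365669075 shaft 0.024179277101895824
```

View pics/side8.png

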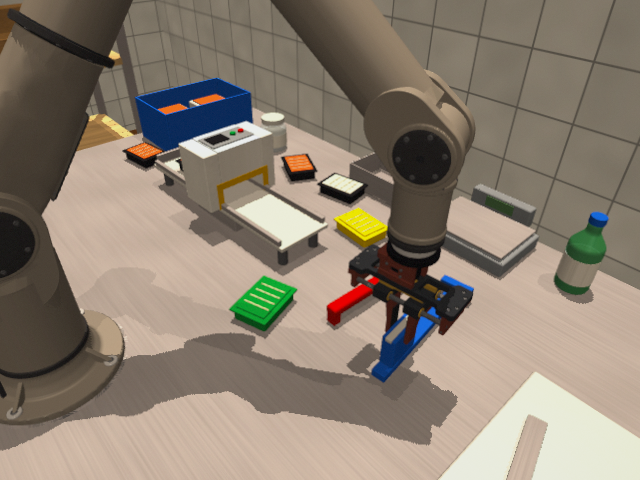

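The side view shows the stick level over its old place (400,340). Its underside measures about 8 mm above the table. I'll lower it 8 mm and check the force.

play_rows(linear=[[0,0,3],[0,0,5],[0,0,7],[0,0,8],[0,0,8],[0,0,8]], turn=[[0,0,0],[0,0,0],[0,0,0],[0,0,0],[0,0,0],[0,0,0]], fingers=[1,1,1,1,1,1])

```text
clock: 17.2
position: [0.4349, -0.3864, 0.0534]
orientation: [[0.992, 0.13, 0.001], [0.13, -0.992, -0.001], [0.001, 0.001, -1.0]]
force: [-0.1, -0.5, -2.5]
gripper_width: 0.0258
```

play_rows(linear=[[0,0,0.5],[0,0,1],[0,0,1],[0,0,1]], turn=[[0,0,0],[0,0,0],[0,0,0],[0,0,0]], fingers=[1,1,1,1])

```text
clock: 17.6
position: [0.435, -0.3865, 0.0528]
orientation: [[0.992, 0.13, 0.001], [0.13, -0.992, -0.001], [0.001, 0.001, -1.0]]
force: [-0.8, 1.3, 3.7]
gripper_width: 0.0257
```

Table contact: the vertical force flipped to +3.7 N. Releasing and retreating.

play_rows(linear=[[0,0,0],[0,0,0],[0,0,0],[0,0,0],[0,0,0],[0,0,0],[0,0,0],[0,0,0],[0,0,0],[0,0,0]], turn=[[0,0,0],[0,0,0],[0,0,0],[0,0,0],[0,0,0],[0,0,0],[0,0,0],[0,0,0],[0,0,0],[0,0,0]], fingers=[0.1,0.05,0,0,0,0,0,0,0,0])

```text
clock: 18.6
position: [0.435, -0.3865, 0.0528]
orientation: [[0.992, 0.13, 0.001], [0.13, -0.992, -0.001], [0.001, 0.001, -1.0]]
force: [0.4, 0.1, 0.1]
gripper_width: 0.0877
```

play_rows(linear=[[0,0,-10],[0,0,-25],[0,0,-45],[0,0,-70],[0,0,-95],[0,0,-120],[0,0,-145],[0,0,-170],[0,0,-195],[0,0,-210],[0,0,-210],[0,0,-210]], turn=[[0,0,0],[0,0,0],[0,0,0],[0,0,0],[0,0,0],[0,0,0],[0,0,0],[0,0,0],[0,0,0],[0,0,0],[0,0,0],[0,0,0]], fingers=[0,0,0,0,0,0,0,0,0,0,0,0])

```text
clock: 19.8
position: [0.4346, -0.3861, 0.2625]
orientation: [[0.991, 0.13, 0.001], [0.13, -0.991, -0.0], [0.001, 0.0, -1.0]]
force: [-0.4, 0.0, -0.1]
gripper_width: 0.0877
```

```bash
python3 - <<'E'
from r import *
rows([])
f=grab('top','top9.png');P=cloud(f);z=P[...,2];L=(P[...,:2]-O)@np.c_[EX,EY]
c=cv2.cvtColor(f['color'],cv2.COLOR_RGB2HSV);m=cv2.inRange(c,(105,150,40),(125,255,255))>0
m&=(P[...,0]>.6)&(P[...,1]<-.2)&(P[...,1]>-.5)&(z<.1)&(P[...,0]<.68);m[:130]=0
n=m&(P[...,0]>.645);s=m&(P[...,0]<.63)
print('nose z',np.median(z[n]),'shaft',np.median(z[s]))
m=(z>.08)&(z<.1)&(abs(L[...,0])<.06)&(L[...,1]>.04)&(L[...,1]<.245)
print('pack',m.sum(),np.median(z[m]),L[m].min(0),L[m].max(0))
g=grab('side','side9.png')
P=cloud(g);z=P[...,2]
b=(z>.074)&(z<.09)&(P[...,0]>.35)&(P[...,0]<.52)&(P[...,1]<-.3)&(P[...,1]>-.45);print('block top',np.median(z[b]))
E
```

```text
clk 19.8 p [ 0.4346 -0.3861  0.2625] yaw -82.52 F [-0.4  0.  -0.1] w 0.0877 q [-0.09  0.39  0.95  1.77 -0.35  1.15 -0.48]
nose z 0.026073875871953534 shaft 0.015855399928632385
pack 2407 0.09142390407848766 [-0.05943231  0.09224529] [0.03913136 0.18820485]
block top 0.08005571989219873
```

View pics/side9.png

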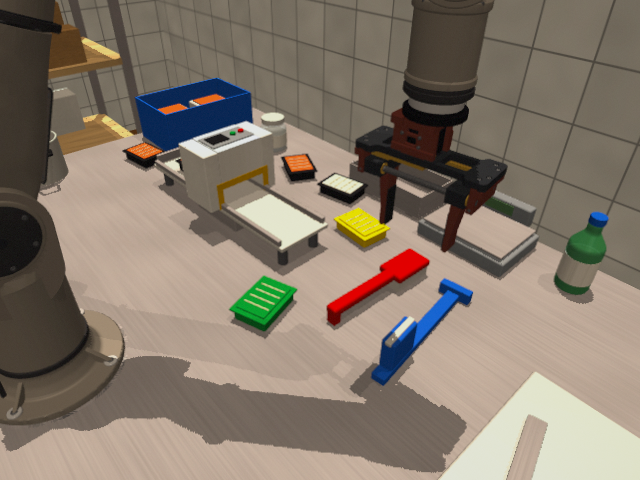

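View pics/top9.png

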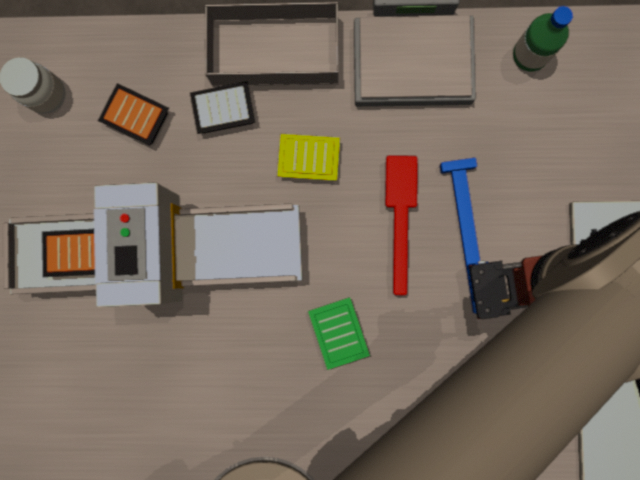

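Both views confirm the result. The stick stands on the table at (465,235), free of the gripper, and the pack is on the outfeed at (68,253).

```bash
python3 -c "
from plant import ctrl
print(ctrl.finish_job())"
```

```text
the job is handed in; nothing more can be done
None
```

I pushed the salmon pack through the tunnel onto the outfeed with the blue stick. I then drew the stick out, set it back where it started, let go and handed the job in at about 20 s of the 62 s allowed.

**Last checks:**
- **Pack:** it lies flat on the outfeed, its top about 31 mm above the deck. The front is at tunnel y of about +188 mm, which puts the rear at about +78 mm, beyond the tunnel face at +50 mm. The tunnel hides the rear edge from the top camera, so I took that figure from the front edge and the 110 mm pack length.
- **Stick:** it stands flat on the table. The nose top reads 26 mm, the shaft 16 mm and the block top 80 mm, all as expected. It is well clear of the tunnel unit.
- **Gripper:** it is open and about 0.2 m above the stick's grip, touching nothing.

The wrist forces reported at the end of each move stayed within a few newtons, and none of the checks disagreed.

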